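# Set the bench gauge with its knurled wheel

## Task

With a fingertip laid on top of the gauge's knurled wheel, roll the wheel stroke by stroke until the sliding jaw has closed the gap as far as the gauge mark: the jaw's pointer stands opposite the black marker block on the scale. Move the jaw only by the wheel, do not touch the jaw itself, and leave the carton, the bearing ring and the piston where they stand. Finish with the hand clear of everything.

Things in the scene. Friction and masses are not known exactly. Their poses are not given: they have to be found in the camera images.
- gauge: steel bench gauge, fixed, base plate 160 x 240 mm, 12 mm thick; origin at the centre of its underside, on the bench. Its y axis is the jaw's direction of travel: the fixed anvil (44 x 25 mm, top 65 mm above the bench) stands at y = +85 mm, x = +30 mm; its x axis points from the wheel to the scale. The wheel stands at x = -35 mm, y = 0. The base may be turned on the bench by up to 0.45 rad
- wheel_top (a point): top of the knurled steel wheel's rim, 91 mm above the bench. The wheel is 68 mm in diameter and 26 mm wide, its axle level along the gauge's x axis, between two grey cheeks (each 5 mm thick, 60 mm long, top 66 mm above the bench) so that only its top 25 mm is free. The axle is rigid and the wheel turns easily (about 1 N at the rim): a fingertip resting on the top with 3 to 15 N grips the knurling by friction and rolls the wheel as it is drawn along
- wheel: the knurled wheel itself; origin at its centre, 57 mm above the bench, x along the axle; it turns with the wheel. It has about one turn of travel, with a stop at each end. When the top of the rim is moved towards the gauge's +y (towards the anvil), the jaw moves towards the anvil by 12 mm per radian of wheel (1 mm of rim travel gives 0.35 mm of jaw travel). Rolled the other way, the jaw opens again. It stays where it is left
- jaw: sliding steel jaw, 44 x 25 mm, top 65 mm above the bench, on the rail along the gauge's y at x = +30 mm; origin at the centre of its underside. It starts 18 to 46 mm short of the mark
- pointer (a point): tip of the jaw's pointer, a black bar 4 mm wide that sticks out from the jaw over the scale in the gauge's +x; the point lies at the end of the bar, on its top, on its centre line, 32 mm above the bench
- mark (a point): gauge mark: centre of the top of the small black marker block on the scale strip, 12 mm (along the gauge's x) by 8 mm (along y), top 32 mm above the bench. The pointer is set when its centre line is opposite the block, within the block's 8 mm width; the block is fixed to the gauge and its place along the scale varies
- race: loose steel bearing ring, 52 mm outside, 25 mm bore, 16 mm high, lying flat on the bench; origin at the centre of its underside; leave alone
- carton: small loose cardboard carton 60 x 50 x 45 mm; origin at the centre of its underside; leave alone
- piston: loose aluminium piston standing upright, 42 mm in diameter, 48 mm high; origin at the centre of its underside; leave alone

How it is judged (in metres and radians):
On the way:
1. a finger on the wheel rolls it so that the jaw moves (contact force between the fingers and wheel above 0.5 N and distance of pointer from where it was at the start of the episode above 0.004 m), for 0.1 s.
At the end, for the whole second after the job is handed in: The pointer's centre line is within 4 mm of the middle of the marker block along the scale (within the block's width), the wheel is at rest, and the ring, carton and piston are within 15 mm of where they stood (y of pointer in the frame of mark between -0.004 and 0.004 m and angular speed of wheel below 0.05 rad/s and distance of each of race, carton, piston from where it was at the start of the episode below 0.015 m); the robot touches nothing.
It fails at once if anything of the robot but its fingers turns the wheel (over 1 N) (contact force between the arm and wheel above 1 N).
It fails at once if the robot touches the jaw (over 1 N) (contact force between any of the fingers, the arm and jaw above 1 N).
It fails at once if the bearing ring is lifted or shifted by 15 mm (distance of race from where it was at the start of the episode above 0.015 m).
It fails at once if the carton is lifted or shifted by 15 mm (distance of carton from where it was at the start of the episode above 0.015 m).
It fails at once if the piston is lifted or shifted by 15 mm (distance of piston from where it was at the start of the episode above 0.015 m).
It also fails if it takes over 54 s, if anything falls off the work surface, if the arm or the gripper's body presses on something with over 40 N, if the wrist force passes 120 N, or if a joint passes its speed limit or range.

## Robot

A 7-joint arm with a two-finger parallel gripper is mounted at the origin on the work surface. World frame = base frame: x ahead of the robot, y to its left, z up, the work surface at z = 0. Lengths are in m, angles in degrees, forces in N, time in s.
With the tool pointing down it reaches from about 0.425 to 0.875 m from the base axis. Payload 4.7 kg.
Tool frame: the origin (TCP) lies between the finger pads; the fingertips stand 17 mm ahead of it and the grasp point (between the pads) lies 2 mm behind it; y points along the fingers, z is the direction in which the jaws open and shut, and the axes are right-handed (so a half turn about y gives the same grasp; the last joint's range is limited). The gripper opens to 87 mm and grips with 3 to 60 N. Pads are 19 mm wide; open, the fingers measure 117 mm over their backs; the gripper's body (75 mm by 190 mm) begins 51 mm behind the grasp point.
Start: joints at [76.037, 18.392, -4.016, 83.108, 1.295, 78.541, -3.26], TCP at [0.166, -0.629, 0.24] pointing down, gripper open.
Joint ranges: [-163.93, 163.93], [-17.29, 119.83], [-79.2, 71.16], [3.27, 140.29], [-89.18, 269.18], [5.43, 117.66], [-154.24, 154.24]. Speed limits (degrees/s): [147.25, 147.25, 180, 180, 180, 180, 180].

## Interface

Orientations are given as [roll, pitch, yaw] about the fixed x, y, z axes, in that order (R = Rz(yaw) Ry(pitch) Rx(roll)).
In Python, from plant import bot, eyes, job_done gives the robot as it stands. The module is installed in compiled form; this text tells all that it offers.
- The arm moves only by the tool carry_out, never from a script. Its argument "commands" is a list that holds one entry, the list of rows, each a list of 7 numbers: the finger opening in m, from 0 to 0.087, then the shift along the tool's x, y, z in m, then the turn, a rotation vector about the tool's x, y, z in rad. In form: [[[grip, x, y, z, ax, ay, az], ...]]. A call has 1 to 8 rows; each row shifts and turns the commanded pose from where the row before left it, along the tool's axes as they then stand; what a row does not reach is not made up. A row lasts 1/8 s, in which the tool goes at most 62.5 mm and 10.7 degrees, less where a joint would pass 70% of its speed; a pose out of reach is approached as far as the arm can. A call is refused whole if a number of a shift passes 0.0625 or a number of a turn 0.188, either way. A call with a gripper value outside its range is refused whole. The fingers move at their own pace and stop on an object; the grip force is fixed at half the most. Time passes only in rows, so rows that do not move let the fingers close. It gives the time, the measured TCP pose, the force and the opening at its end, in the units of the state.
- bot.observe(): the state, without advancing time (a new reading comes with each control period).
- eyes.camera(name): name is "scene" or "side" or "wrist"; returns the picture (420x560x3 uint8, red, green, blue); there is no depth.
- eyes.calibration(name): a dict with "fov_y" (degrees; the focal length in pixels is half the picture's height over the tangent of half this angle, whatever the lens; pixels are square), "cx", "cy" (the principal point, pixels), "k1" (the pictures are not rectified: a ray, as slopes to the right and down, at radius r is drawn at 1 + k1 r^2 times it, then the intrinsics apply), "T" (4x4, takes a point from camera to world coordinates). Camera axes: x right, y down, z forward; pixel columns grow to the right and rows downward; lengths in m; the calibration is good to about 2 mm. A picture is of the moment at which its call begins: read the wrist's pose just before it. calibration takes no time and is no camera call; for the wrist camera it gives the pose at the moment of the call.
- job_done(): hands the job in, once; it reports no verdict.
The state is a dict: "clock": time; "q": joint angles; "qd": joint speeds; "joint_efforts": joint torques, N m; "tool_pos": TCP position; "tcp_rot": TCP orientation; "ft_force": force on the tool from outside, world axes, zero at the start; "ft_torque": the same for the moment, N m; "gripper_width": finger opening in m.
Only numpy, scipy, OpenCV 4.12 (cv2) and the standard library are available. Lean on these libraries where they do the work, as an engineer would, in place of code of your own. Each camera call takes 0.05 s, during which the arm holds its last target. There are 200 camera calls.

## Working session

There is one attempt and no reset: what is moved stays moved. The work goes in short steps, Python scripts to look and compute and a tool call to move; the robot and the scene stay as the last step left them, time stands still between calls to the robot, and variables do not carry over. Pictures are saved under pics/ and viewed, about 8 in all and at most 12, crops included, and the job is handed in when it is done.

Besides the shell and the picture viewer there is one more tool, called after "Request:" by a JSON object that holds its "method" and its "body". carry_out: Moves the arm, as the interface text tells. Its arguments: {"type":"object","properties":{"commands":{"type":"array","items":{"type":"array","items":{"type":"array","items":{"type":"number"}}}}},"required":["commands"]}

```bash
mkdir -p pics; cat > h.py <<'E'
import numpy as np, cv2
from plant import bot, eyes
def ray(c,u,v):
    h=420;f=h/2/np.tan(np.radians(c["fov_y"])/2)
    d=np.array([(u-c["cx"])/f,(v-c["cy"])/f]);s=d.copy()
    for _ in range(20): s=d/(1+c["k1"]*(s@s))
    T=np.array(c["T"]);r=T[:3,:3]@np.r_[s,1];return T[:3,3],r
def onz(c,u,v,z):
    o,r=ray(c,u,v);return o+r*(z-o[2])/r[2]
def proj(c,p):
    f=210/np.tan(np.radians(c["fov_y"])/2);T=np.array(c["T"])
    q=T[:3,:3].T@(np.array(p)-T[:3,3]);s=q[:2]/q[2];s=s*(1+c["k1"]*(s@s))
    return s*f+[c["cx"],c["cy"]]
def two(c1,p1,c2,p2):
    o1,r1=ray(c1,*p1);o2,r2=ray(c2,*p2)
    t=np.linalg.lstsq(np.c_[r1,-r2],o2-o1,rcond=None)[0]
    a=o1+r1*t[0];b=o2+r2*t[1];return (a+b)/2,np.linalg.norm(a-b)
def snap(n,tag):
    im=eyes.camera(n);cv2.imwrite(f"pics/{tag}.png",im[:,:,::-1]);return im
E
python3 - <<'E'
from h import *
s=bot.observe();print({k:np.round(v,3) for k,v in s.items()})
for n in("scene","side","wrist"):
    c=eyes.calibration(n);print(n,c["fov_y"],c["cx"],c["cy"],c["k1"],np.round(c["T"],3).tolist());snap(n,n+"0")
a=[cv2.imread(f"pics/{n}0.png") for n in("scene","side")]
E
```

```text
{'clock': np.float64(0.0), 'q': array([76.036, 18.44 , -4.015, 83.175,  1.296, 78.539, -3.26 ]), 'qd': array([-0.016, -0.113,  0.151, -0.042, -0.037, -0.037,  0.004]), 'joint_efforts': array([ 0.0000e+00, -4.9128e+01, -4.0400e-01, -3.1253e+01, -6.4000e-02,
        4.4000e-02,  0.0000e+00]), 'tool_pos': array([ 0.166, -0.628,  0.238]), 'tcp_rot': array([-9.01090e+01, -6.00000e-03, -1.65226e+02]), 'ft_force': array([ 0.33 ,  0.592, -0.308]), 'ft_torque': array([-0.008, -0.042, -0.006]), 'gripper_width': np.float64(0.087)}
scene 49.378456919441234 278.8262449175434 208.98441957353975 -0.0665335853726914 [[-0.74, 0.499, -0.451, 0.955], [0.673, 0.545, -0.5, 0.471], [-0.003, -0.674, -0.739, 0.719], [0.0, 0.0, 0.0, 1.0]]
side 45.4724161874827 275.71921513650807 201.97122298764518 -0.12206925953483694 [[0.983, -0.149, 0.11, 0.454], [-0.185, -0.756, 0.627, -0.607], [-0.01, -0.637, -0.771, 0.894], [0.0, 0.0, 0.0, 1.0]]
wrist 64.9487832213856 277.27090818944953 207.7549875260965 -0.014535404535171844 [[0.254, -0.931, -0.262, 0.237], [-0.967, -0.245, -0.067, -0.609], [-0.002, 0.27, -0.963, 0.385], [0.0, 0.0, 0.0, 1.0]]
```

View pics/scene0.png

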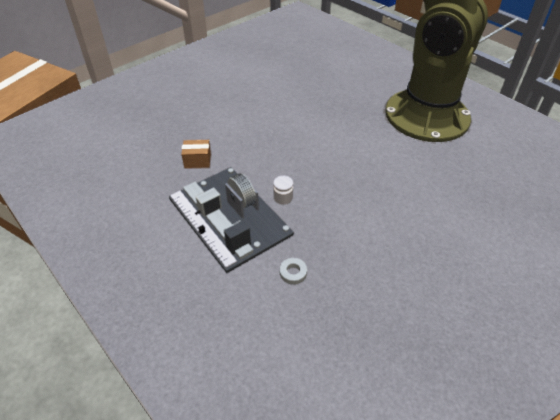

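View pics/side0.png

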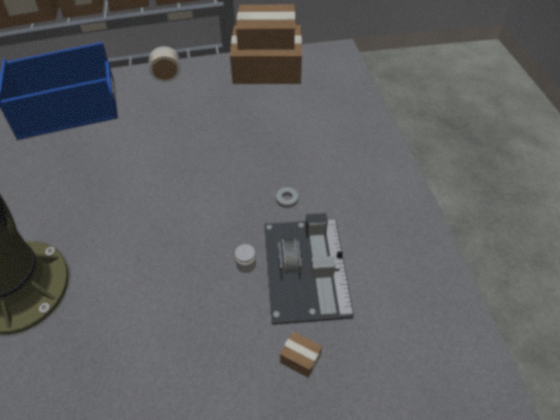

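The scene view has the gauge at about (230,215), with the mark near (202,229). In the side view the gauge is at (308,270), with the mark near (340,255), the wheel near (290,256) and the anvil at the top. The piston, ring and carton sit around it.

```bash
python3 - <<'E'
from h import *
a=cv2.imread("pics/scene0.png")[155:275,155:305];b=cv2.imread("pics/side0.png")[205:330,250:370]
A=cv2.resize(a,None,fx=2.7,fy=4.5*0.6,interpolation=2);A=cv2.resize(a,(420,336),interpolation=2);B=cv2.resize(b,(336,350),interpolation=2)
o=np.zeros((350,760,3),np.uint8);o[:336,:420]=A;o[:,424:760]=B;cv2.imwrite("pics/crop0.png",o)
c=eyes.calibration("side")
for u,v in[(265,222),(339,220),(352,316),(273,322)]:print(onz(c,u,v,.012).round(3))
E
```

```text
[0.546 0.059 0.012]
[0.708 0.033 0.012]
[ 0.671 -0.199  0.012]
[ 0.519 -0.181  0.012]
```

View pics/crop0.png

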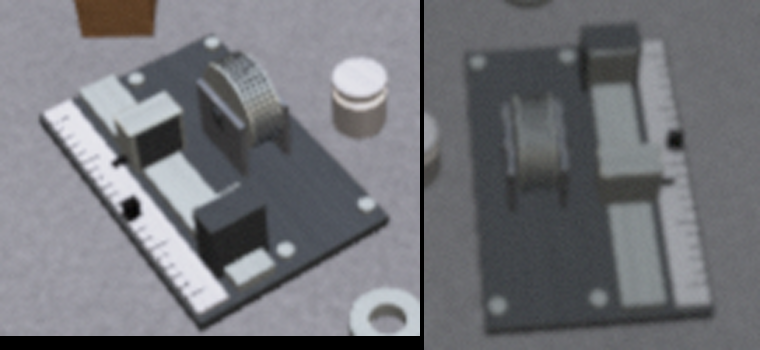

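The crops show the pointer tip at side (338.6,269.6) and scene (197.1,212.5). The top of the mark is at side (339.6,254.3) and scene (201.8,228.9).

```bash
python3 - <<'E'
from h import *
s=eyes.calibration("scene");d=eyes.calibration("side")
f=lambda x,y:(155+x/2.8,155+y/2.8)
g=lambda x,y:(250+(x-424)/2.8,205+y/2.8)
# order: local (-,+),(+,+),(+,-),(-,-)
S=[f(387,217),f(205,317),f(42,115),f(211,37)];D=[g(467,50),g(662,42),g(711,307),g(487,320)]
P=[]
for a,b in zip(S,D):
    p,e=two(s,a,d,b);print("corner",p.round(4),round(e,4),onz(s,*a,.012)[:2].round(4),onz(d,*b,.012)[:2].round(4));P.append((onz(s,*a,.012)[:2]+onz(d,*b,.012)[:2])/2)
P=np.array(P);L=np.array([[-.08,.12],[.08,.12],[.08,-.12],[-.08,-.12]])
c=P.mean(0);H=(P-c).T@L;yaw=np.arctan2(H[1,0]-H[0,1],H[0,0]+H[1,1])
R=np.array([[np.cos(yaw),-np.sin(yaw)],[np.sin(yaw),np.cos(yaw)]])
print("c",c,"yaw",yaw,"res",(P-c-L@R.T).round(4).tolist())
pt,e1=two(s,f(118,161),d,g(672,181));mk,e2=two(s,f(131,207),d,g(675,138))
print("ptr",pt,e1,"mark",mk,e2,"local",R.T@(pt[:2]-c),R.T@(mk[:2]-c))
w=np.r_[c+R@[-.035,0],.091];print("wheeltop",w,proj(s,w),(proj(s,w)-155)*2.8,(proj(d,w)-[250,205])*2.8+[424,0])
for z,q in((.048,'piston'),):print(q,onz(s,*f(358,75),z),onz(d,245,250,z))
E
```

```text
corner [0.5452 0.0583 0.0109] 0.0026 [0.5445 0.0593] [0.5461 0.0566]
corner [0.6967 0.0375 0.0101] 0.0066 [0.6943 0.04  ] [0.6991 0.0346]
corner [ 0.6721 -0.1951  0.0114] 0.0027 [ 0.6712 -0.194 ] [ 0.6732 -0.196 ]
corner [ 0.5196 -0.1755  0.0117] 0.0004 [ 0.5199 -0.1753] [ 0.5194 -0.1755]
c [ 0.60845117 -0.06878444] yaw -0.11472838951613828 res [[0.0026, -0.0016], [-0.005, -0.004], [-0.002, 0.0022], [0.0044, 0.0034]]
ptr [ 0.66590809 -0.10097015  0.03034576] 0.005986523679207383 mark [ 0.68072253 -0.06274227  0.02470293] 0.002634146686782095 local [ 0.06076371 -0.02539663] [0.07110455 0.01427585]
wheeltop [ 0.57368127 -0.06477775  0.091     ] [240.22697271 179.08154155] [238.63552359  67.42831633] [533.29453189 111.97189062]
piston [ 0.48658933 -0.03447101  0.048     ] [ 0.48977384 -0.03072164  0.048     ]
```

Request:
{"method": "carry_out", "body": {"commands": [[[0.0,-0.038,0,-0.0306,0,0,0],[0.0,-0.038,0,-0.0306,0,0,0],[0.0,-0.038,0,-0.0306,0,0,0],[0.0,-0.038,0,-0.0306,0,0,0],[0.0,-0.038,0,-0.0306,0,0,0],[0.0,-0.038,0,-0.0306,0,0,0],[0.0,-0.038,0,-0.0306,0,0,0],[0.0,0,0,0,0,0,0]]]}}

```text
clock: 1.15
tool_pos: [0.3713, -0.3496, 0.2397]
tcp_rot: [-90.0, 0.1, -164.8]
ft_force: [-0.3, -0.8, -0.1]
gripper_width: 0.0153
```

Request:
{"method": "carry_out", "body": {"commands": [[[0.0,-0.038,0,-0.0306,0,0,0],[0.0,-0.038,0,-0.0306,0,0,0],[0.0,-0.038,0,-0.0306,0,0,0],[0.0,-0.038,0,-0.0306,0,0,0],[0.0,-0.038,0,-0.0306,0,0,0],[0.0,-0.038,0,-0.0306,0,0,0],[0.0,-0.038,0,-0.0306,0,0,0],[0.0,0,0,0,0,0,0]]]}}

```text
clock: 2.15
tool_pos: [0.5722, -0.0748, 0.2391]
tcp_rot: [-90.1, 0.1, -164.9]
ft_force: [-0.7, -0.4, -0.0]
gripper_width: 0.0005
```

Request:
{"method": "carry_out", "body": {"commands": [[[0.0,0,0,0,0,0.093,0],[0.0,0,0,0,0,0.093,0],[0.0,0,0,0,0,0.093,0],[0.0,0,0,0,0,0.093,0],[0.0,0,0,0,0,0,0],[0.0,0,0,0,0,0,0]]]}}

```text
clock: 2.9
tool_pos: [0.5706, -0.0798, 0.2394]
tcp_rot: [-90.0, -0.0, 173.5]
ft_force: [0.0, 0.8, 0.8]
gripper_width: 0.0003
```

```bash
python3 - <<'E'
from h import *
c=eyes.calibration("wrist");snap("wrist","w1")
cg=np.array([.6085,-.0688]);y=-.115;R=np.array([[np.cos(y),-np.sin(y)],[np.sin(y),np.cos(y)]])
for l in[(-.08,.12,.012),(.08,.12,.012),(.08,-.12,.012),(-.08,-.12,.012),(-.035,0,.091),(-.048,0,.091),(-.022,0,.091)]:print(l,proj(c,np.r_[cg+R@l[:2],l[2]]).round(1))
import pickle;pickle.dump(c,open("w1.pkl","wb"))
E
```

```text
(-0.08, 0.12, 0.012) [163.5 218.1]
(0.08, 0.12, 0.012) [149.7  74.1]
(0.08, -0.12, 0.012) [376.3  73.9]
(-0.08, -0.12, 0.012) [365.5 218.1]
(-0.035, 0, 0.091) [260.8 197.3]
(-0.048, 0, 0.091) [261.  210.9]
(-0.022, 0, 0.091) [260.6 183.4]
```

View pics/w1.png

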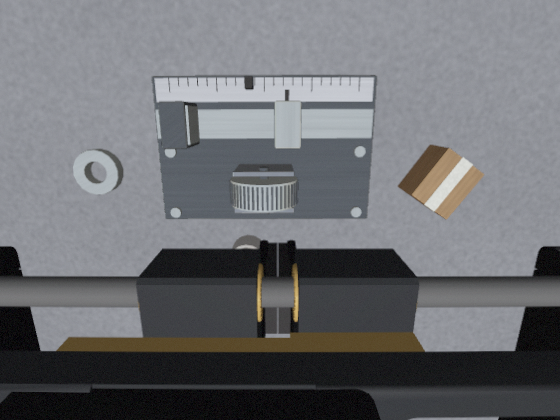

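The wrist view shows the wheel spanning u 231–298 and v 177–208. The pointer tip is at (287,92), the mark at (249,82), and everything lies square to the tool.

```bash
cat >> h.py <<'E'
cg=np.array([.6085,-.0688]);yw=-.115;R=np.array([[np.cos(yw),-np.sin(yw)],[np.sin(yw),np.cos(yw)]])
def gap(tag="p"):
    """columns of dark pointer & marker in wrist image -> local coordinates at z=.032"""
    c=eyes.calibration("wrist");im=snap("wrist",tag);return c,im
E
python3 - <<'E'
from h import *
import pickle;c=pickle.load(open("w1.pkl","rb"))
im=cv2.cvtColor(cv2.imread("pics/w1.png"),6)
print(im[88:100:2,278:298]);print(im[76:92:2,240:260])
L=lambda u,v,z:(R.T@(onz(c,u,v,z)[:2]-cg)).round(4)
print("corners",[L(u,v,.012) for u,v in[(153,77),(376,76),(370,219),(161,219)]])
print("ptr",L(287,92,.032),"mark",L(249,82,.032),"wheel",L(264.5,194,.091),L(264.5,180,.091),L(264.5,208,.091))
E
```

```text
[[196 198 198 198 197 199 198 198 198 198 199 199 197 199 199 200 198 198
  200 199]
 [198 197 197 198 198 198 184  83  64  61  94 161 197 198 198 198 198 198
  198 198]
 [197 197 199 197 198 198 185  87  65  64  91 161 199 199 198 197 198 199
  198 199]
 [197 197 196 197 196 197 184  85  64  64  93 159 198 197 197 198 198 199
  198 197]
 [198 198 198 198 198 199 185  86  63  65 111 180 198 199 199 200 199 200
  200 200]
 [198 197 197 197 198 198 186  87  63  61 110 178 199 197 198 199 198 199
  200 198]]
[[ 99  98  97  94  73  68  68  69  65  65  68  66  74  97  99  99  99  99
   99 101]
 [190 189 189 182 118  61  61  60  63  62  64  61  56 128 148 179 199 198
  199 198]
 [196 196 196 190 113  66  60  63  63  62  63  61  53 123 147 176 196 197
  196 196]
 [197 195 197 189 112  64  63  63  62  63  62  60  57 123 148 177 197 196
  197 197]
 [193 192 193 188 150  62  63  62  63  64  65  62  55 120 143 172 192 193
  193 193]
 [197 196 196 192 152  64  67  63  64  64  62  59  32 110 187 194 197 197
  196 195]
 [196 195 196 194 174  88  40  40  39  38  43  33  35 118 196 196 196 196
  197 197]
 [197 197 197 197 197 195 182 181 183 182 180 183 186 198 196 196 197 197
  197 197]]
corners [array([0.0771, 0.1168]), array([ 0.078 , -0.1199]), array([-0.0811, -0.1254]), array([-0.0811,  0.1231])]
ptr [ 0.0604 -0.025 ] mark [0.07   0.0133] wheel [-0.0319 -0.0035] [-0.0189 -0.0036] [-0.0452 -0.0033]
```

Request:
{"method": "carry_out", "body": {"commands": [[[0.0,-0.002,0.04,0,0,0,0],[0.0,0,0.04,0,0,0,0],[0.0,0,0.04,0,0,0,0],[0.0,0,0,0,0,0,0],[0.0,0,0.004,0,0,0,0],[0.0,0,0.002,0,0,0,0],[0.0,0,0,0,0,0,0]]]}}

```text
clock: 3.82
tool_pos: [0.5736, -0.079, 0.1147]
tcp_rot: [-90.0, 0.1, 173.5]
ft_force: [0.0, -0.1, -0.2]
gripper_width: 0.0003
```

Request:
{"method": "carry_out", "body": {"commands": [[[0.0,0,0.002,0,0,0,0],[0.0,0,0.002,0,0,0,0],[0.0,0,0,0,0,0,0],[0.0,0,0,0,0,0,0]]]}}

```text
clock: 4.32
tool_pos: [0.5729, -0.0789, 0.1095]
tcp_rot: [-90.0, -0.0, 173.5]
ft_force: [0.9, 0.1, 0.4]
gripper_width: 0.0001
```

Request:
{"method": "carry_out", "body": {"commands": [[[0.0,0,0.001,0,0,0,0],[0.0,0,0.001,0,0,0,0],[0.0,0,0,0,0,0,0]]]}}

```text
clock: 4.7
tool_pos: [0.573, -0.0789, 0.1077]
tcp_rot: [-90.0, 0.0, 173.5]
ft_force: [-0.8, 0.0, 1.7]
gripper_width: 0.0004
```

Request:
{"method": "carry_out", "body": {"commands": [[[0.0,0,0.001,0,0,0,0],[0.0,0,0,0,0,0,0],[0.0,0,0,0,0,0,0]]]}}

```text
clock: 5.08
tool_pos: [0.5731, -0.0791, 0.1073]
tcp_rot: [-90.0, 0.0, 173.5]
ft_force: [-1.8, -0.7, 5.7]
gripper_width: 0.0006
```

Request:
{"method": "carry_out", "body": {"commands": [[[0.0,0,0.0006,0,0,0,0],[0.0,0,0,-0.003,0,0,0],[0.0,0,0,-0.004,0,0,0],[0.0,0,0,-0.004,0,0,0],[0.0,0,0,0,0,0,0]]]}}

```text
clock: 5.7
tool_pos: [0.5744, -0.068, 0.1083]
tcp_rot: [-89.9, 0.0, 173.5]
ft_force: [-6.0, -0.2, 14.6]
gripper_width: 0.0006
```

Request:
{"method": "carry_out", "body": {"commands": [[[0.0,0,0,-0.004,0,0,0],[0.0,0,0,-0.004,0,0,0],[0.0,0,0,-0.004,0,0,0],[0.0,0,0,0,0,0,0]]]}}

```text
clock: 6.2
tool_pos: [0.5759, -0.0552, 0.1075]
tcp_rot: [-90.0, 0.1, 173.5]
ft_force: [-2.6, 1.2, 8.7]
gripper_width: 0.0002
```

```bash
cat >> h.py <<'E'
def gapm(tag):
    """pointer/marker gap: pointer tip and mark from side view"""
    c=eyes.calibration("wrist");im=snap("wrist",tag);g=cv2.cvtColor(im,7)
    a=proj(c,np.r_[cg+R@[.057,-.07],.032]);print("expected line ptr",a,"mark",proj(c,np.r_[cg+R@[.07,.0133],.032]))
    return c,g
E
python3 - <<'E'
from h import *
c,g=gapm("w2")
E
```

```text
expected line ptr [403.15507377  88.23437037] mark [272.04615991  65.89773135]
```

View pics/w2.png

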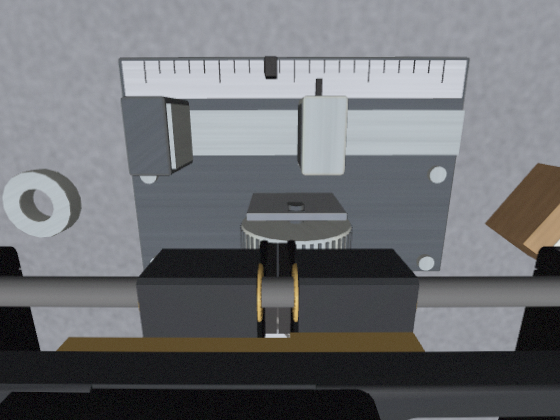

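The view shows the pointer at (319,88) and the mark at (271,66). The jaw has moved about 7 mm, so the wheel grips well.

Request:
{"method": "carry_out", "body": {"commands": [[[0.0,0,0.0006,-0.003,0,0,0],[0.0,0,0.0006,-0.003,0,0,0],[0.0,0,0,0,0,0,0]]]}}

```text
clock: 6.62
tool_pos: [0.5768, -0.0485, 0.1063]
tcp_rot: [-90.1, 0.1, 173.5]
ft_force: [-2.4, 3.2, 9.3]
gripper_width: 0.0001
```

Request:
{"method": "carry_out", "body": {"commands": [[[0.0,0,-0.01,0,0,0,0],[0.0,0,0,0.017,0,0,0],[0.0,0,0,0.018,0,0,0],[0.0,0,0,0,0,0,0],[0.0,0,0.008,0,0,0,0],[0.0,0,0.001,0,0,0,0],[0.0,0,0,0,0,0,0]]]}}

```text
clock: 7.5
tool_pos: [0.5725, -0.0852, 0.1062]
tcp_rot: [-89.9, 0.0, 173.5]
ft_force: [-1.2, -2.5, 4.4]
gripper_width: 0.0008
```

```bash
cat >> h.py <<'E'
def gapn(tag):
    c=eyes.calibration("wrist");g=cv2.cvtColor(snap("wrist",tag),7);out=[]
    for lx in(.0585,.070):
        vs=int(round(proj(c,np.r_[cg+R@[lx,0],.032])[1]));A=proj(c,np.r_[cg+R@[lx,.055],.032])[0];B=proj(c,np.r_[cg+R@[lx,-.06],.032])[0]
        row=np.median(g[vs-1:vs+2],axis=0);us=np.arange(int(A),int(B));d=us[row[us]<105]
        runs=[r for r in np.split(d,np.where(np.diff(d)>1)[0]+1)]
        y=[[float((R.T@(onz(c,u,vs,.032)[:2]-cg))[1]) for u in(r[0]-.5,r[-1]+.5)] for r in runs if len(r)]
        print(lx,vs,[(r[0],r[-1]) for r in runs if len(r)],[(round(np.mean(q)*1e3,1),round((q[0]-q[1])*1e3,1)) for q in y])
E
python3 -c "
from h import *
gapn('w3')"
```

```text
0.0585 85 [(np.int64(265), np.int64(269))] [(np.float64(-13.9), 3.1)]
0.07 66 [(np.int64(188), np.int64(188)), (np.int64(203), np.int64(203)), (np.int64(216), np.int64(230)), (np.int64(233), np.int64(233)), (np.int64(248), np.int64(248))] [(np.float64(35.1), 0.6), (np.float64(25.8), 0.6), (np.float64(13.3), 9.3), (np.float64(7.1), 0.6), (np.float64(-2.2), 0.6)]
```

Request:
{"method": "carry_out", "body": {"commands": [[[0.0,0,0.0005,0,0,0,0],[0.0,0,-0.0003,-0.004,0,0,0],[0.0,0,-0.0004,-0.004,0,0,0],[0.0,0,0,-0.005,0,0,0],[0.0,0,0,-0.005,0,0,0]]]}}

```text
clock: 8.18
tool_pos: [0.5748, -0.067, 0.1083]
tcp_rot: [-89.9, 0.1, 173.5]
ft_force: [-5.0, -1.4, 14.6]
gripper_width: 0.0008
```

Request:
{"method": "carry_out", "body": {"commands": [[[0.0,0,0,-0.005,0,0,0],[0.0,0,0,-0.005,0,0,0],[0.0,0,0.0004,-0.004,0,0,0],[0.0,0,0.0006,-0.004,0,0,0],[0.0,0,0,0,0,0,0]]]}}

```text
clock: 8.8
tool_pos: [0.5771, -0.0466, 0.1058]
tcp_rot: [-90.1, 0.1, 173.6]
ft_force: [-0.3, 1.3, 5.7]
gripper_width: -0.0001
```

Request:
{"method": "carry_out", "body": {"commands": [[[0.0,0,-0.01,0,0,0,0],[0.0,0,0,0.018,0,0,0],[0.0,0,0,0.018,0,0,0],[0.0,0,0,0,0,0,0],[0.0,0,0.008,0,0,0,0],[0.0,0,0.001,0,0,0,0],[0.0,0,0,0,0,0,0]]]}}

```text
clock: 9.68
tool_pos: [0.5724, -0.0851, 0.1062]
tcp_rot: [-89.9, 0.0, 173.5]
ft_force: [-0.2, -2.3, 3.8]
gripper_width: 0.0003
```

```bash
python3 -c "
from h import *
gapn('w4')"
```

```text
0.0585 85 [(np.int64(243), np.int64(248))] [(np.float64(-0.2), 3.8)]
0.07 66 [(np.int64(158), np.int64(158)), (np.int64(188), np.int64(188)), (np.int64(203), np.int64(203)), (np.int64(216), np.int64(231))] [(np.float64(54.0), 0.6), (np.float64(35.3), 0.6), (np.float64(26.0), 0.6), (np.float64(13.2), 9.9)]
```

Request:
{"method": "carry_out", "body": {"commands": [[[0.0,0,0.0005,0,0,0,0],[0.0,0,-0.0003,-0.004,0,0,0],[0.0,0,-0.0004,-0.004,0,0,0],[0.0,0,0,-0.005,0,0,0],[0.0,0,0,-0.005,0,0,0]]]}}

```text
clock: 10.35
tool_pos: [0.5747, -0.0669, 0.1082]
tcp_rot: [-89.9, 0.1, 173.5]
ft_force: [-4.5, -0.9, 14.0]
gripper_width: 0.0005
```

Request:
{"method": "carry_out", "body": {"commands": [[[0.0,0,0,-0.005,0,0,0],[0.0,0,0,-0.005,0,0,0],[0.0,0,0.0004,-0.004,0,0,0],[0.0,0,0.0006,-0.004,0,0,0],[0.0,0,0,0,0,0,0]]]}}

```text
clock: 10.98
tool_pos: [0.577, -0.0467, 0.1058]
tcp_rot: [-90.1, 0.1, 173.6]
ft_force: [-0.4, 2.2, 5.5]
gripper_width: 0.0005
```

Request:
{"method": "carry_out", "body": {"commands": [[[0.0,0,-0.01,0,0,0,0],[0.0,0,-0.04,0,0,0,0],[0.0,0,-0.04,0,0,0,0],[0.0,0,-0.04,0,0,0,0],[0.0,0,0,0,0,0,0],[0.0,0,0,0,0,0,0]]]}}

```text
clock: 11.72
tool_pos: [0.5757, -0.0491, 0.2344]
tcp_rot: [-90.0, -0.1, 173.5]
ft_force: [-0.5, -0.6, -0.4]
gripper_width: 0.0005
```

```bash
python3 -c "
from h import *
gapn('w5');snap('side','s5');a=cv2.imread('pics/w5.png')
b=cv2.resize(cv2.imread('pics/side0.png')[205:330,250:370],(200,208))
b2=cv2.resize(cv2.imread('pics/s5.png')[205:330,250:370],(200,208))
o=np.zeros((420,770,3),np.uint8);o[:,:560]=a;o[:208,565:765]=b;o[210:418,565:765]=b2;cv2.imwrite('pics/v5.png',o)"
```

```text
0.0585 95 [(np.int64(278), np.int64(280))] [(np.float64(14.3), 3.0)]
0.07 83 [(np.int64(275), np.int64(283))] [(np.float64(14.3), 8.9)]
```

View pics/v5.png

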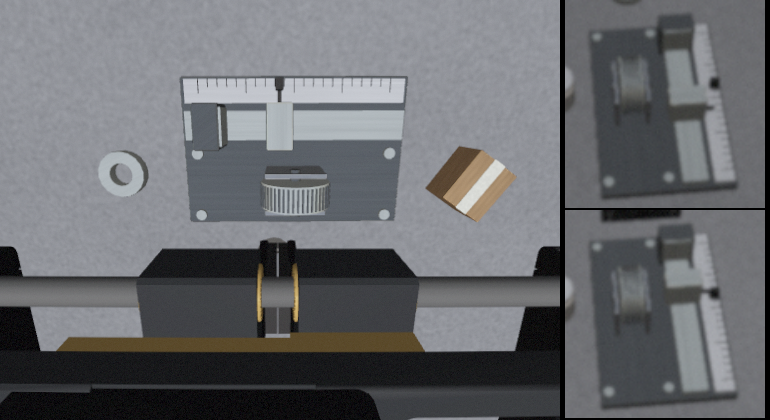

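The pointer at u≈279 lines up with the block at u≈279 in the wrist view, and the side view agrees. The ring, carton and piston are where they were, and the hand is clear.

```bash
python3 -c "
from plant import job_done
job_done()"
```

```text
the job is handed in; nothing more can be done
```

The jaw is set to the mark and the job is handed in; no verdict was reported.

**What I did:** With the fingers closed and laid on top of the wheel, I rolled it in three strokes of about 30, 38 and 38 mm. I then lifted the hand straight up to 0.234 m. The wrist force I read along the way peaked at about 15 N vertically. The run took about 12 s of the 54 s.

**Last checks:**
- **Pointer and mark:** the wrist camera put both at y = 14.3 mm on the gauge, so the offset is about 0 mm against the 4 mm allowed. The side view agreed by eye.
- **Hand:** clear of everything, with the force reading back near zero.
- **Ring, carton and piston:** they looked undisturbed in the pictures, but I did not measure how far each one might have moved.
- **Disagreements:** the first two-camera fit of the base had residuals up to about 6 mm. The wrist view put the wheel about 3 mm from where that fit predicted it, and I corrected the wheel position before touching it. The mark also read between 13.2 and 14.3 mm in different pictures, but the final comparison used a single picture.

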